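# Roll a tube offcut over the lip into a leaf drill jig and close the leaf on it

### The arm

A 6-joint arm with a two-finger parallel gripper is mounted at the origin on a cart in front of the work surface, level with it; the furniture and walls round the work are solid. World frame = base frame: x ahead of the robot, y to its left, z up, the work surface at z = 0. Lengths are in m, angles in rad, forces in N, time in s.
With the tool pointing down it reaches from about 0.35 to 0.725 m from the base axis. Payload 6 kg.
Tool frame: the origin (TCP) lies on the mounting face of the last link; the fingertips stand 173 mm ahead of it and the grasp point (between the pads) lies 155 mm ahead of it; z points along the fingers, y is the direction in which the jaws open and shut (so a half turn about z gives the same grasp; the last joint's range is limited). The gripper opens to 85 mm and grips with 20 to 120 N. Pads are 22 mm wide; open, the fingers measure 114 mm over their backs; the gripper's body (76 mm by 85 mm) begins 54 mm behind the grasp point. The pads swing forward as they close: fully open they stand 13 mm farther back than shut.
Start: joints at [1.681, 0.04, 0.085, 0, -1.615, -0.334], TCP at [0.133, 0.585, 0.405] pointing down, gripper open.
Joint ranges: [-2.56, 2.56], [-1.29, 2.01], [-1.08, 1.49], [-3.29, 1.98], [-2.81, -0.18], [-2.99, 2.99]. Speed limits (rad/s): [2.57, 2.57, 3.01, 3.14, 3.14, 3.14].

### API

Orientations are given as a unit quaternion [x, y, z, w].
In Python, from rig import manip, eyes gives the robot as it stands.
- The arm moves only by the tool drive_tool, never from a script. Its argument "plan" is a list of rows, each a list of 3 entries, a list of its own where there are three numbers: the turn, a rotation vector about the tool's x, y, z in rad, then the shift along the tool's x, y, z in cm, then the opening, from 0 (shut) to 1 (fully open). A call has 1 to 20 rows; each row is the pose to reach, as a shift and turn from the pose commanded when the call began, along the tool's axes at that moment; what a row does not reach only later rows make up. A row lasts 1/12 s, in which the tool goes at most 41.7 mm and 7.16 degrees, less where a joint would pass 70% of its speed; a pose out of reach is approached as far as the arm can. A call with a gripper value outside its range is refused whole. The fingers move at their own pace and stop on an object; "squeeze" is the grip in N (left out, the last holds). Time passes only in rows, so rows that repeat a pose let the fingers close. It gives the time, the measured TCP pose, the force and the opening at its end, in the units of the state.
- manip.state(): the state, without advancing time (a new reading comes with each control period).
- eyes.read_camera(name): name is "side" or "top" or "wrist"; returns a dict with "pixels" (384x512x3 uint8, red, green, blue), "fovy" (degrees; the focal length in pixels is half the picture's height over the tangent of half this angle, whatever the lens; pixels are square), "cx", "cy" (the principal point, pixels), "k1" (the pictures are not rectified: a ray, as slopes to the right and down, at radius r is drawn at 1 + k1 r^2 times it, then the intrinsics apply), "R" (3x3) and "t" (3): a world point X has camera coordinates R X + t. Camera axes: x right, y down, z forward; pixel columns grow to the right and rows downward; lengths in m; the calibration is good to about 2 mm. A picture is of the moment at which its call begins. There is no depth.
- manip.job_done(): hands the job in, once; it reports no verdict.
Trained networks look in a picture, given as the dict that the camera call returned (one of the last four; its "shot" number tells which), for a name from the list of things; names that differ only in an ending like _2 or _b are one class to them, and where a whole thing is asked for, a point or a joint stands for the part that bears it (a point fixed in the world has none). Each returns a list of dicts, best first, with "conf" (0 to 1); they miss things now and then, are a little off and sometimes report something else, mostly with a low value. They report only what shows in the picture. A call takes as long as a camera call.
- eyes.outline_of(picture, target): "pixels" (384x512 bool, what is visible of it) and "centre" ([row, column] in pixels, amid what is visible of it).
The state is a dict: "time_s": time; "joint_positions": joint angles; "joint_vel": joint speeds; "joint_torque": joint torques, N m; "eef_pos": TCP position; "tcp_rot": TCP orientation; "ft_force": force on the tool from outside, world axes, zero at the start; "ft_torque": the same for the moment, N m; "gripper_width": finger opening in m.
Only numpy, scipy, OpenCV 4.12 (cv2) and the standard library are available. Lean on these libraries where they do the work, as an engineer would, in place of code of your own. Each camera call takes 0.05 s, during which the arm holds its last target.

### The job

Load the drill jig: with the shut fingers pressing lightly on top of the thin-walled tube, roll it along the board and over the low lip until it drops into the jig on the scribed centre lines; do not push it from behind or lift it, and keep under 20 N or it dents. Then swing the hinged leaf all the way down so that the sprung foot under its drill bush holds the tube, going easy on the jig (under 25 N). Leave the other things on the bench where they are.

Things in the scene. Friction and masses are not known exactly. Their poses are not given: they have to be found in the camera images.
- tube_center (a point): Centre of the loose steel tube, 76 mm in diameter, 90 mm long, closed by black plastic end plugs, about 0.5 kg; 38 mm above the board it lies on. y runs along the tube; x and z turn as it rolls. It starts on the nest's -x side. Driven by its top it goes half as far as the hand, so a fingertip soon runs off its front and must be set back for another stroke. It stays where it is left.
- nest (a point): The fixed jig's seat, where tube_center must end: 38 mm above the board, midway between two side straps (4 mm thick, inner edges at y = +-56 mm) on the centre lines scribed across them. x is level, the direction of rolling; y lies along the seated tube, z is up. Face of the back stop, 26 mm high: x = +39 mm (1 mm of play each way). Rest post, 84 mm tall: y = -85 to -73 mm.
- board: Plywood board, 225 x 200 mm, lying on the bench, on which the jig is fixed and the tube lies. It is 8 to 14 mm thick, other each time, and the given heights are only good to some mm: feel for the top of the tube. Level. Origin under its middle.
- lip (a point): Middle of the crest of the jig's round-topped steel lip (3 mm high, top rounded to 4 mm radius, 116 mm long along y), 16.6 mm before the nest; axes as the nest's. The tube meets it when its centre is 32 mm before the nest, climbs 3 mm rolling over it (some 7 N on its top does it without slipping) and then drops into the seat.
- leaf_hinge (a point): Hinge axis of the leaf, parallel to the nest's x axis, 80 mm from the nest along +y, 88 mm above the board, on a post 44 mm wide; axes as the nest's.
- leaf (a joint): Hinge of the aluminium leaf (40 mm wide, 8 mm thick, reaching 160 mm from its axis, then a thumb tab 18 mm wide to 178 mm), rad: 0 = shut, lying level over the tube and towards -y of the nest; 1.57 = upright; about 1.8 at the start, leaning back a little. Stiff: it stays at any angle, 2 to 4 N at its end moves it.
- leaf_end (a point): End of the leaf's thumb tab (5 mm thick), 178 mm from the hinge axis, in the middle of its width and thickness. z points out of the leaf's upper face, y from the end to the hinge.
- foot: Round steel foot (20 mm diameter) under the leaf's drill bush, 80 mm from the hinge axis, on a soft spring: with the leaf shut it is pushed in 2.5 mm and presses the top of the seated tube with about 3 N. Origin at the middle of its lower face.
- oil_bottle: Bystander: oil bottle, 39 mm diameter, 128 mm high, beyond the jig. Origin at the centre of its underside.
- screw_tin: Bystander: round tin, 51 mm diameter, 42 mm high, beyond the jig to the right. Origin at the centre of its underside.
- file_flat: Bystander: flat file with a turned wooden handle, 209 mm long, 24 mm thick, lying across beyond the jig. Origin at the centre of its underside.

How it is judged:
On the way:
1. the tube lies down in the jig, within 4 mm of the scribed centre lines, while the leaf is still open (x of tube_center in the frame of nest between -0.004 and 0.004 m and z of tube_center in the frame of nest below 0.0012 m and y of tube_center in the frame of nest between -0.015 and 0.015 m and angle between the y axis of tube_center and the y axis of nest, either way round below 0.06 rad and value of joint leaf above 0.8 rad), for 0.2 s.
At the end, for the whole second after the job is handed in: The tube rests down in the jig: centre within 4 mm of the scribed lines, at most 1.2 mm above its seat, within 15 mm of the middle between the straps, parallel within 0.06 rad; the leaf is shut (below 0.03 rad) and its foot presses the tube with over 1.5 N (x of tube_center in the frame of nest between -0.004 and 0.004 m and z of tube_center in the frame of nest below 0.0012 m and y of tube_center in the frame of nest between -0.015 and 0.015 m and angle between the y axis of tube_center and the y axis of nest, either way round below 0.06 rad and value of joint leaf below 0.03 rad and contact force between foot and tube above 1.5 N and linear speed of tube below 0.01 m/s); the robot touches nothing.
It fails at once if the fingers press the tube with more than 20 N (contact force between the fingers and tube above 20 N).
It fails at once if the tube is pushed from behind or gripped: fingers on it with the grasp point less than 83 mm over the board (fingertips about 12 mm below its top) (contact force between the fingers and tube above 0.5 N and z of the grasp point in the frame of nest below 0.045 m).
It fails at once if the tube is lifted more than 15 mm off the board (z of tube_center in the frame of nest above 0.015 m).
It fails at once if the robot presses the jig or its leaf with more than 25 N (contact force between any of the fingers, the arm and jig above 25 N).
It fails at once if the oil bottle, the tin or the file is moved by more than 20 mm (distance of any of oil_bottle, screw_tin, file_flat from where it was at the start of the episode above 0.02 m).
It also fails if it takes over 69 s, if anything falls off the work surface, if the arm or the gripper's body presses on something with over 40 N, if the wrist force passes 120 N, or if a joint passes its speed limit or range.

## Working session

There is one attempt and no reset: what is moved stays moved. The work goes in short steps, Python scripts to look and compute and a tool call to move; the robot and the scene stay as the last step left them, time stands still between calls to the robot, and variables do not carry over. Pictures are saved under pics/ and viewed, and the job is handed in when it is done.

Besides the shell and the picture viewer there is one more tool, called after "Request:" by a JSON object that holds its "op" and its "data", one argument or row to a line. drive_tool: Moves the arm, as the interface text tells. Its arguments: {"type":"object","properties":{"plan":{"type":"array"},"squeeze":{"type":"number"}},"required":["plan"]}

```bash
ls; mkdir -p pics
cat > h.py <<'E'
import numpy as np,cv2
from rig import manip,eyes
def save(p,n): cv2.imwrite('pics/'+n,p['pixels'][:,:,::-1])
def K(p):
    f=192/np.tan(np.radians(p['fovy'])/2); return f
def ray(p,row,col):
    f=K(p); xd=np.array([(col-p['cx'])/f,(row-p['cy'])/f]); x=xd.copy()
    for _ in range(30): x=xd/(1+p['k1']*(x@x))
    R=np.array(p['R']);t=np.array(p['t'])
    d=R.T@np.array([x[0],x[1],1]); return -R.T@t,d/np.linalg.norm(d)
def at_z(p,row,col,z):
    o,d=ray(p,row,col); return o+d*(z-o[2])/d[2]
def proj(p,X):
    R=np.array(p['R']);t=np.array(p['t']);c=R@np.array(X)+t
    x=c[:2]/c[2]; x=x*(1+p['k1']*(x@x)); f=K(p); return np.array([p['cy']+f*x[1],p['cx']+f*x[0]])
E
python3 - <<'E'
from h import *
for n in ['side','top','wrist']:
    p=eyes.read_camera(n); save(p,n+'0.png'); print(n,p['fovy'],p['k1'],p['cx'],p['cy'],-np.array(p['R']).T@np.array(p['t']),np.array(p['R'])[2])
print(manip.state())
E
```

```text
pics
side 57.00303570455784 -0.04992884989696808 257.7486332878967 192.92124718362066 [ 0.41696493 -0.7949355   0.43501198] [ 0.20018327  0.89500028 -0.39862408]
top 42.94768583045519 -0.11564556871786165 253.34504296552183 198.44619391009581 [ 0.40164302 -0.03588721  1.07172626] [ 0.16244372 -0.01560819 -0.98659436]
wrist 66.13850495470248 -0.00422512655077588 255.75231952431196 187.08985402649574 [0.20420952 0.56927819 0.37301288] [-0.28104127  0.06183742 -0.95770138]
{'time_s': 0.15, 'joint_positions': array([ 1.68071113e+00,  4.06917160e-02,  8.40334723e-02, -3.08169222e-04,
       -1.61546392e+00, -3.33740345e-01]), 'joint_vel': array([-0.00014495, -0.0010324 ,  0.00282434,  0.00216329, -0.0010546 ,
        0.00071002]), 'joint_torque': array([-1.59216379e-03, -3.68618846e+01,  3.47690678e+01,  6.93615720e+00,
       -4.39256604e-03, -3.18594132e-06]), 'eef_pos': array([0.1330733 , 0.58505084, 0.40389979]), 'tcp_rot': array([ 9.93744826e-01, -1.11672549e-01, -4.31298878e-06,  6.80542927e-04]), 'ft_force': array([-0.00640689,  0.08179577,  0.39622012]), 'ft_torque': array([-0.01229948, -0.00975913,  0.04811127]), 'gripper_width': 0.08528757301879716}
```

View pics/side0.png

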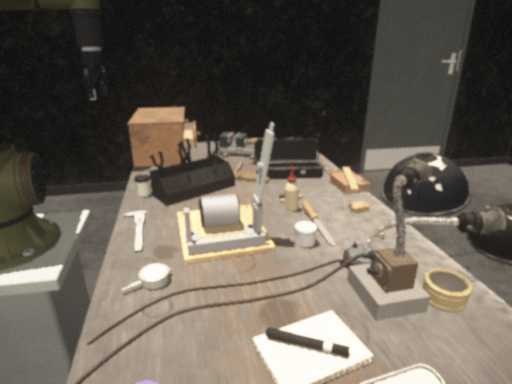

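View pics/top0.png

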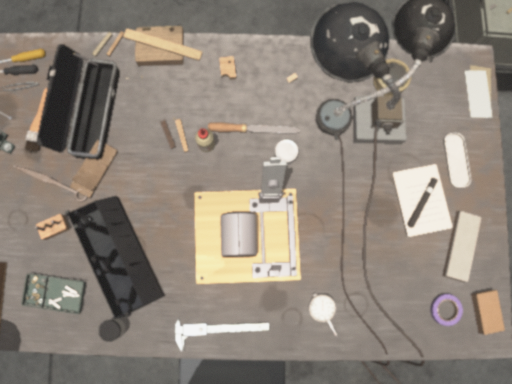

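Run:
```python
from h import *
p=eyes.read_camera('top')
print(np.array(p['R']))
im=p['pixels'][130:300,180:320,::-1]
cv2.imwrite('pics/topz.png',cv2.resize(im,None,fx=4,fy=3.5294*1.0,interpolation=cv2.INTER_CUBIC))
s=eyes.read_camera('side')
im=s['pixels'][110:270,160:300,::-1]
cv2.imwrite('pics/sidez.png',cv2.resize(im,None,fx=3.7,fy=3.7,interpolation=cv2.INTER_CUBIC))
for q,names in ((p,['tube_center','board','leaf','foot','oil_bottle','screw_tin','file_flat','lip','nest']),(s,['tube_center','board','leaf','foot','leaf_end'])):
  for n in names:
    try:
        r=eyes.outline_of(q,n)
        for d in r[:2]:
            ys,xs=np.nonzero(d['pixels']); print(n,round(d['conf'],2),np.round(d['centre'],1),d['pixels'].sum(),ys.min(),ys.max(),xs.min(),xs.max())
            if n in('tube_center','board','leaf'):
                c=np.argwhere(d['pixels'])[:,::-1].astype(np.float32); print(cv2.minAreaRect(c), np.round(cv2.boxPoints(cv2.minAreaRect(c)),1).tolist())
    except Exception as e: print(n,e)
```

```text
[[ 0.01794738 -0.99966273  0.01876999]
 [-0.98655458 -0.02075585 -0.16210881]
 [ 0.16244372 -0.01560819 -0.98659436]]
tube_center 0.61 [237.3 236.7] 1636 212 257 220 257
((238.73558044433594, 234.47959899902344), (45.482452392578125, 36.59699249267578), 88.40885925292969) [[219.8000030517578, 212.3000030517578], [256.3999938964844, 211.1999969482422], [257.70001220703125, 256.70001220703125], [221.10000610351562, 257.70001220703125]]
tube_center 0.6 [207.5 275.3] 2490 157 277 250 296
((272.14697265625, 216.82127380371094), (119.5654525756836, 44.12122344970703), 87.79740142822266) [[247.8000030517578, 157.89999389648438], [291.8999938964844, 156.1999969482422], [296.5, 275.70001220703125], [252.39999389648438, 277.3999938964844]]
board 0.82 [235.3 219.1] 5871 189 283 194 300
((246.4778594970703, 235.9239501953125), (91.81672668457031, 103.96160888671875), 87.79740142822266) [[192.8000030517578, 192.0], [296.70001220703125, 188.10000610351562], [300.20001220703125, 279.79998779296875], [196.3000030517578, 283.79998779296875]]
board 0.7 [207.2 276.9] 2513 157 277 250 296
((271.95236206
[... 1353 characters left out ...]
, [184.0, 263.6000061035156]]
board 0.41 [162.7 260.2] 686 123 200 254 273
((262.5560607910156, 161.33056640625), (11.962681770324707, 78.79217529296875), 10.17551040649414) [[249.6999969482422, 199.10000610351562], [263.6000061035156, 121.5], [275.3999938964844, 123.5999984741211], [261.5, 201.1999969482422]]
leaf 0.74 [164.7 263.1] 674 123 201 254 273
((262.3119812011719, 161.78399658203125), (11.98532485961914, 79.42513275146484), 10.30484676361084) [[249.3000030517578, 199.8000030517578], [263.5, 121.5999984741211], [275.29998779296875, 123.80000305175781], [261.1000061035156, 201.89999389648438]]
foot 0.73 [167.9 265.3] 690 123 201 254 273
leaf_end 0.78 [166.9 260.5] 689 124 201 254 273
```

View pics/topz.png

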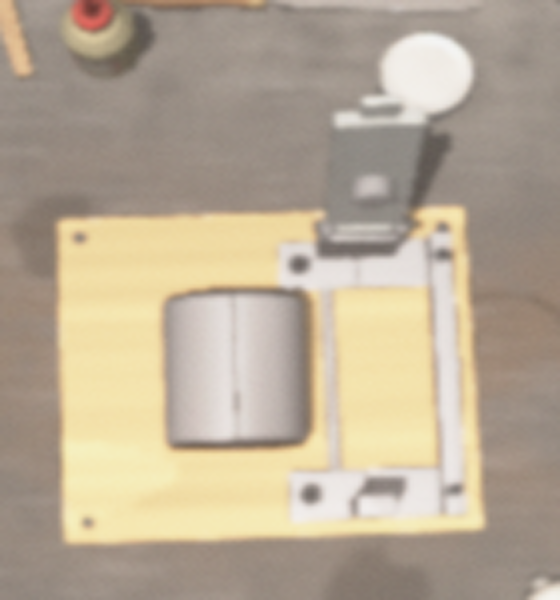

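View pics/sidez.png

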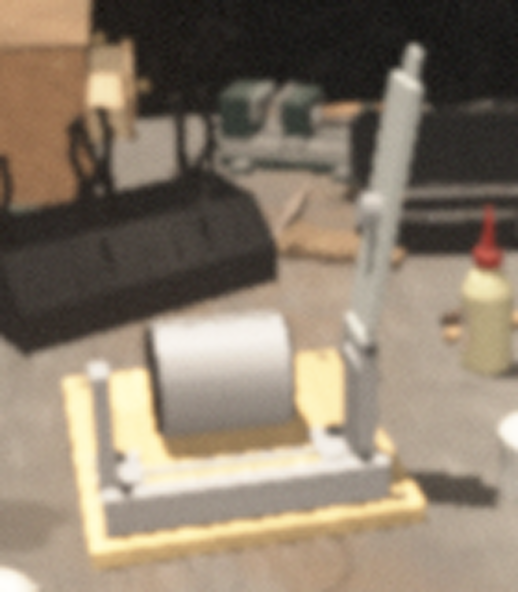

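Run:
```python
from h import *
ps=[eyes.read_camera('top') for _ in range(4)]
p=ps[0]
im=np.mean([q['pixels'].astype(float) for q in ps],0)
np.save('top.npy',im)
B=0.011
def Z(u,v,z): return np.round(at_z(p,130+v/3.5294-.5+.5/3.5294,180+u/4-.5+.125,z)*1000,1)[:2]
for n,u,v,z in [('c1',58,220,B),('c2',465,208,B),('c3',485,525,B),('c4',65,542,B),('lip a',327,290,B+.003),('lip b',335,470,B+.003),('scribe top',358,258,B+.004),('stop in top',430,240,B+.026),('stop in bot',446,515,B+.026),('stop out top',449,235,B+.026),('stop out bot',465,512,B+.026),
 ('strap top a',282,242,B+.004),('strap top b inner',282,290,B+.004),('strap bot inner',291,474,B+.004),('strap bot outer',294,522,B+.004),('stop inner r',436,286,B+.0),('tube tl',166,292,B+.038),('tube bl',168,446,B+.038),('tube tr',308,290,B+.038),('tube br',310,444,B+.038),('tube ctop',236,292,B+.076),('tube cbot',237,446,B+.076),
 ('post',357,505,B+.084),('post tr',395,503,B+.084)]:
    print(n,Z(u,v,z))
gx=cv2.resize(im[185:285,185:305].astype(np.uint8)[:,:,::-1],None,fx=6.6,fy=6,interpolation=cv2.INTER_LANCZOS4)
cv2.imwrite('pics/topavg.png',gx)
```

```text
c1 [588.   78.2]
c2 [ 600.4 -146.5]
c3 [ 403.7 -158.4]
c4 [389.2  67.4]
lip a [546.5 -70.7]
lip b [435.7 -76.8]
scribe top [566.8 -87.4]
stop in top [ 575.3 -125. ]
stop in bot [ 409.2 -134.7]
stop out top [ 578.6 -135.2]
stop out bot [ 411.2 -144.7]
strap top a [576.  -45.5]
strap top b inner [545.9 -46.1]
strap bot inner [432.8 -53.1]
strap bot outer [403.8 -55.2]
stop inner r [ 550.7 -130.7]
tube tl [538.8  15.5]
tube bl [447.   11.9]
tube tr [541.5 -59.5]
tube br [449.6 -62.1]
tube ctop [534.4 -22. ]
tube cbot [446.  -24.5]
post [413.7 -84.9]
post tr [ 415.1 -103.7]
```

View pics/topavg.png

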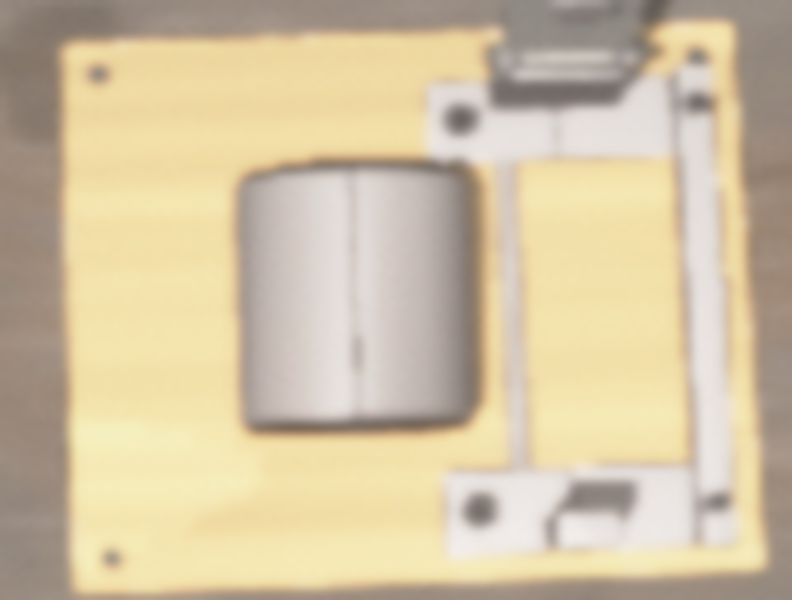

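```bash
cat >> h.py <<'E'
from scipy.spatial.transform import Rotation as Ro
N=np.array([.492,-.091]); A=np.radians(3.25)
YN=np.array([np.cos(A),np.sin(A)]); XN=np.array([np.sin(A),-np.cos(A)])
def go(target_xy_nest=None,z=None,world=None):
    s=manip.state(); R=Ro.from_quat(s['tcp_rot']); p=s['eef_pos']
    w=np.array([*(N+target_xy_nest[0]*XN+target_xy_nest[1]*YN),z]) if world is None else np.array(world)
    Rt=np.column_stack([[*YN,0],[*XN,0],[0,0,-1]])
    rv=(R.inv()*Ro.from_matrix(Rt)).as_rotvec()
    print('target',w,'shift cm',np.round(R.inv().apply(w-p)*100,2),'turn',np.round(rv,4))
def st():
    s=manip.state();p=s['eef_pos'];d=p[:2]-N
    print('t',round(s['time_s'],2),'pos',np.round(p,4),'nest',np.round([d@XN,d@YN],4),'F',np.round(s['ft_force'],2),'q',s['tcp_rot'].round(4),'w',round(s['gripper_width'],4))
E
python3 - <<'E'
from h import *
st(); go((-.078,0),.32)
E
```

```text
t 1.15 pos [0.1331 0.585  0.4046] nest [-0.6953 -0.32  ] F [0.23 0.51 0.41] q [ 9.937e-01 -1.117e-01  0.000e+00  1.000e-04] w 0.0855
target [ 0.48757796 -0.01312545  0.32      ] shift cm [47.84 50.46  8.47] turn [ 1.000e-04  0.000e+00 -2.805e-01]
```

Request:
{"op": "drive_tool", "data": {
  "plan": [
    [[0,0,-0.28],[47.84,50.46,0],0],
    [[0,0,-0.28],[47.84,50.46,0],0],
    [[0,0,-0.28],[47.84,50.46,0],0],
    [[0,0,-0.28],[47.84,50.46,0],0],
    [[0,0,-0.28],[47.84,50.46,0],0],
    [[0,0,-0.28],[47.84,50.46,0],0],
    [[0,0,-0.28],[47.84,50.46,0],0],
    [[0,0,-0.28],[47.84,50.46,0],0],
    [[0,0,-0.28],[47.84,50.46,0],0],
    [[0,0,-0.28],[47.84,50.46,0],0],
    [[0,0,-0.28],[47.84,50.46,0],0],
    [[0,0,-0.28],[47.84,50.46,0],0],
    [[0,0,-0.28],[47.84,50.46,0],0],
    [[0,0,-0.28],[47.84,50.46,0],0],
    [[0,0,-0.28],[47.84,50.46,8.4],0],
    [[0,0,-0.28],[47.84,50.46,8.4],0],
    [[0,0,-0.28],[47.84,50.46,8.4],0],
    [[0,0,-0.28],[47.84,50.46,8.4],0],
    [[0,0,-0.28],[47.84,50.46,8.4],0],
    [[0,0,-0.28],[47.84,50.46,8.4],0]
  ]
}}

```text
time_s: 2.82
eef_pos: [0.4877, -0.0138, 0.3203]
tcp_rot: [1.0, 0.027, -0.001, 0.0]
ft_force: [-1.2, -0.1, 1.8]
gripper_width: -0.0
```

Run:
```python
from h import *
st()
s=eyes.read_camera('side')
im=s['pixels'][90:250,160:300,::-1]
cv2.imwrite('pics/side1.png',cv2.resize(im,None,fx=3.7,fy=3.7,interpolation=cv2.INTER_CUBIC))
w=eyes.read_camera('wrist'); save(w,'wrist1.png')
ts=manip.state(); t=ts['eef_pos']; R=Ro.from_quat(ts['tcp_rot'])
tip=t+R.apply([0,0,.173]); print(tip, proj(s,tip),proj(w,tip))
for dx in(-.011,.011):
  for dy in (-.0145,.0145): print(dx,dy,proj(w,t+R.apply([dx,dy,.173])))
```

```text
t 2.82 pos [ 0.4877 -0.0138  0.3203] nest [-0.0773  0.    ] F [-1.21 -0.09  1.76] q [ 9.996e-01  2.710e-02 -7.000e-04  4.000e-04] w -0.0
[ 0.48792839 -0.01263051  0.1489539 ] [171.89768584 214.69659876] [241.56038311 255.55913212]
-0.011 -0.0145 [259.89616899 228.81519528]
-0.011 0.0145 [259.89060268 282.3072987 ]
0.011 -0.0145 [222.46010288 227.69593005]
0.011 0.0145 [222.45632935 283.41501831]
```

View pics/side1.png

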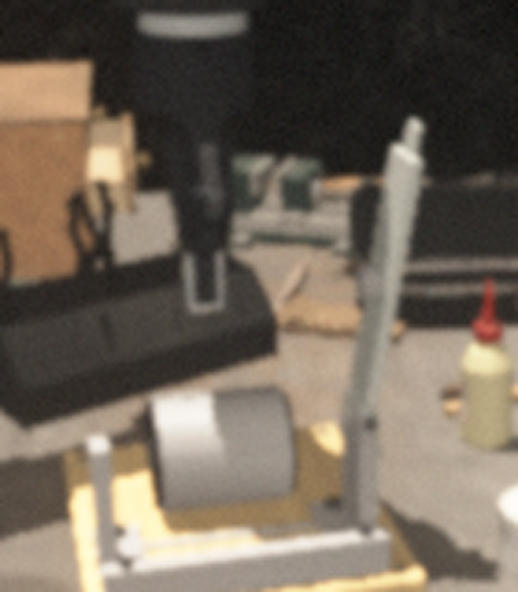

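View pics/wrist1.png

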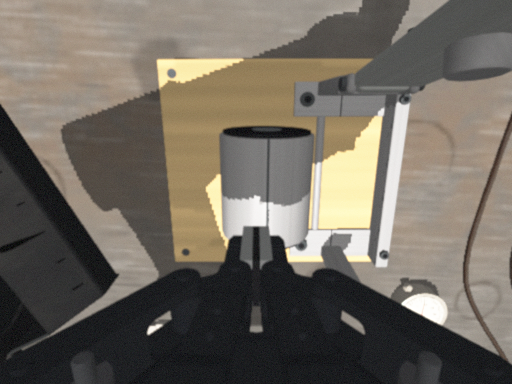

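Run:
```python
from h import *
print(manip.state()['joint_positions'].round(3))
w=eyes.read_camera('wrist')
cv2.imwrite('pics/wrist1z.png',cv2.resize(w['pixels'][50:275,150:420,::-1],None,fx=2.6,fy=2.6,interpolation=cv2.INTER_CUBIC))
B=.011
def q(r,c,z):
    X=at_z(w,r,c,z); d=X[:2]-N; return (X*1000).round(1)[:2],np.round([d@XN*1000,d@YN*1000],1)
for n,c,r,z in [('lip top',321,118,B+.003),('lip bot',315,228,B+.003),('scribe',342,105,B+.004),('crn tl',158,59,B),('crn bl',175,262,B),('strap t',294,116,B+.004),('strap b',304,229,B+.004),('stop b',372,262,B+.026),('stop t',386,98,B+.026),('seam top',268,140,B+.076),('seam bot',267,220,B+.076),('tube l',220,140,B+.038),('tube r',313,140,B+.038),('tube l2',222,230,B+.038),('tube r2',309,230,B+.038)]:
    print(n,*q(r,c,z))
```

```text
[ 0.389 -0.262 -0.343  0.    -1.487  1.239]
lip top [547.4 -68.7] [-19.1  56.6]
lip bot [437.7 -75.9] [-18.2 -53.3]
scribe [559.9 -86.1] [-1.1 68.1]
crn tl [589.3  79.8] [-165.   106.9]
crn bl [388.1  68.9] [-165.6  -94.7]
strap t [547.8 -43.7] [-44.1  58.4]
strap b [436.4 -64.5] [-29.6 -54. ]
stop b [ 415.2 -129.9] [ 34.5 -78.9]
stop t [ 567.7 -115.4] [28.6 74.2]
seam top [534. -18.] [-70.5  46. ]
seam bot [474.4 -21.4] [-70.5 -13.6]
tube l [526.8  19.4] [-108.2   41. ]
tube r [531.2 -56.6] [-32.1  41.1]
tube l2 [446.4  15.7] [-109.1  -39.4]
tube r2 [451.  -62.2] [-31.1 -39.3]
```

View pics/wrist1z.png

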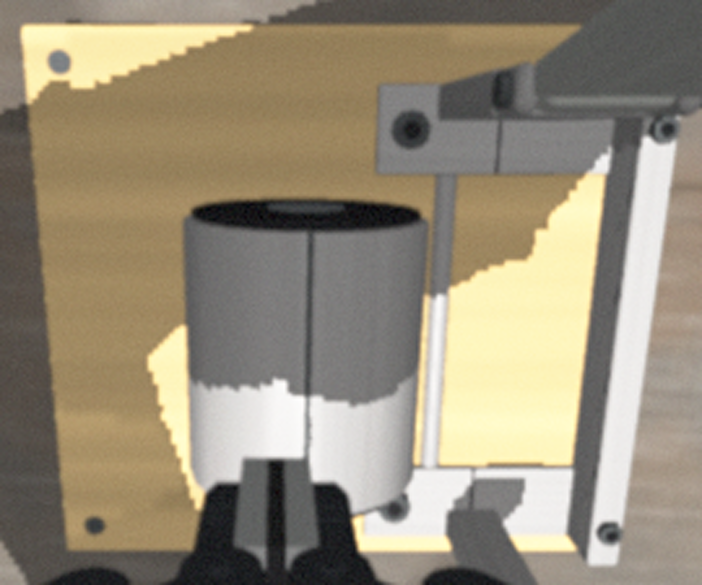

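```bash
sed -i 's/^N=np.array.*;/N=np.array([.492,-.090]);/; s/Rt=np.column_stack.*/Rt=np.column_stack([[*XN,0],[*(-YN),0],[0,0,-1]])/' h.py; grep -n "^N=" h.py
python3 - <<'E'
from h import *
st(); go((-.078,.002),.272)
E
```

```text
17:N=np.array([.492,-.090]); A=np.radians(3.25)
t 2.97 pos [ 0.4876 -0.0124  0.3222] nest [-0.0777 -0.    ] F [-0.3  -0.24  0.43] q [ 9.996e-01  2.870e-02  1.200e-03 -2.000e-04] w 0.0001
target [ 0.48957475 -0.01201206  0.272     ] shift cm [ 0.19 -0.03  5.02] turn [-2.2000e-03 -1.5000e-03  1.5715e+00]
```

Request:
{"op": "drive_tool", "data": {
  "plan": [
    [[0,0,0.5],[0.2,0,0],0],
    [[0,0,1.0],[0.2,0,0],0],
    [[0,0,1.5715],[0.2,0,0],0],
    [[0,0,1.5715],[0.2,0,0],0],
    [[0,0,1.5715],[0.2,0,2],0],
    [[0,0,1.5715],[0.2,0,4],0],
    [[0,0,1.5715],[0.2,0,5],0],
    [[0,0,1.5715],[0.2,0,5],0],
    [[0,0,1.5715],[0.2,0,5],0],
    [[0,0,1.5715],[0.2,0,5],0],
    [[0,0,1.5715],[0.2,0,5],0],
    [[0,0,1.5715],[0.2,0,5],0],
    [[0,0,1.5715],[0.2,0,5],0],
    [[0,0,1.5715],[0.2,0,5],0],
    [[0,0,1.5715],[0.2,0,5],0],
    [[0,0,1.5715],[0.2,0,5],0],
    [[0,0,1.5715],[0.2,0,5],0],
    [[0,0,1.5715],[0.2,0,5],0]
  ]
}}

```text
time_s: 4.47
eef_pos: [0.4896, -0.0129, 0.2709]
tcp_rot: [0.727, -0.687, 0.0, -0.0]
ft_force: [-1.4, 0.8, 0.2]
gripper_width: 0.0003
```

Run:
```python
from h import *
st()
w=eyes.read_camera('wrist'); save(w,'wrist2.png'); st()
s=manip.state();t=s['eef_pos'];R=Ro.from_quat(s['tcp_rot']);print(proj(w,t+R.apply([0,0,.173])),-w['R'].T@w['t'])
go((-.078,.002),.272)
```

```text
t 4.47 pos [ 0.4896 -0.0129  0.2709] nest [-0.0771  0.002 ] F [-1.42  0.76  0.22] q [ 7.269e-01 -6.867e-01  1.000e-04 -1.000e-04] w 0.0003
t 4.52 pos [ 0.4896 -0.013   0.2708] nest [-0.077  0.002] F [ 0.67 -0.48  0.45] q [ 7.268e-01 -6.869e-01  1.000e-04 -0.000e+00] w -0.0001
[240.67776966 255.31776418] [ 0.49372507 -0.08528268  0.24013792]
target [ 0.48957475 -0.01201206  0.272     ] shift cm [-0.1  -0.   -0.12] turn [-0.0002 -0.0001 -0.0003]
```

View pics/wrist2.png

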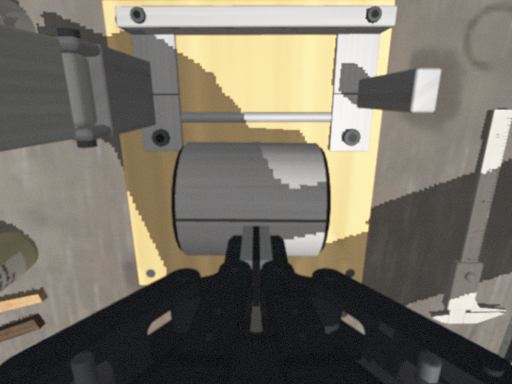

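Request:
{"op": "drive_tool", "data": {
  "plan": [
    [[0,0,0],[0,0,0.6],0],
    [[0,0,0],[0,0,0.6],0],
    [[0,0,0],[0,0,0.7],0],
    [[0,0,0],[0,0,0.7],0],
    [[0,0,0],[0,0,0.7],0]
  ]
}}

```text
time_s: 4.93
eef_pos: [0.4896, -0.0131, 0.2637]
tcp_rot: [0.726, -0.687, 0.0, 0.0]
ft_force: [-1.2, 0.1, -0.2]
gripper_width: -0.0002
```

Request:
{"op": "drive_tool", "data": {
  "plan": [
    [[0,0,0],[0,0,0.1],0],
    [[0,0,0],[0,0,0.1],0],
    [[0,0,0],[0,0,0.1],0]
  ]
}}

```text
time_s: 5.18
eef_pos: [0.4896, -0.0131, 0.2627]
tcp_rot: [0.726, -0.687, 0.0, 0.0]
ft_force: [0.3, 0.1, 0.4]
gripper_width: 0.0003
```

Request:
{"op": "drive_tool", "data": {
  "plan": [
    [[0,0,0],[0,0,0.1],0],
    [[0,0,0],[0,0,0.1],0],
    [[0,0,0],[0,0,0.1],0]
  ]
}}

```text
time_s: 5.43
eef_pos: [0.4897, -0.0131, 0.262]
tcp_rot: [0.726, -0.687, 0.0, -0.0]
ft_force: [0.0, -0.6, 2.5]
gripper_width: -0.0001
```

Request:
{"op": "drive_tool", "data": {
  "plan": [
    [[0,0,0],[0,0,0.05],0],
    [[0,0,0],[0,0,0.05],0],
    [[0,0,0],[0,0,0.05],0]
  ]
}}

```text
time_s: 5.68
eef_pos: [0.4897, -0.0131, 0.262]
tcp_rot: [0.726, -0.687, 0.0, -0.0]
ft_force: [-2.7, -0.3, 5.7]
gripper_width: -0.0
```

Request:
{"op": "drive_tool", "data": {
  "plan": [
    [[0,0,0],[0.2,0,0],0],
    [[0,0,0],[0.4,0,0],0],
    [[0,0,0],[0.6,0,0],0],
    [[0,0,0],[0.8,0,0],0],
    [[0,0,0],[1.0,0,0],0],
    [[0,0,0],[1.0,0,0],0]
  ]
}}

```text
time_s: 6.18
eef_pos: [0.4902, -0.0234, 0.262]
tcp_rot: [0.726, -0.687, 0.0, -0.0]
ft_force: [-2.9, -0.1, 5.6]
gripper_width: 0.0001
```

Run:
```python
from h import *
st()
w=eyes.read_camera('wrist'); save(w,'wrist3.png'); st()
```

```text
t 6.18 pos [ 0.4902 -0.0234  0.262 ] nest [-0.0666  0.002 ] F [-2.93 -0.06  5.6 ] q [ 7.264e-01 -6.873e-01  4.000e-04 -0.000e+00] w 0.0001
t 6.23 pos [ 0.4902 -0.0233  0.262 ] nest [-0.0667  0.002 ] F [-2.11  0.22  5.68] q [ 7.264e-01 -6.873e-01  4.000e-04 -1.000e-04] w 0.0001
```

View pics/wrist3.png

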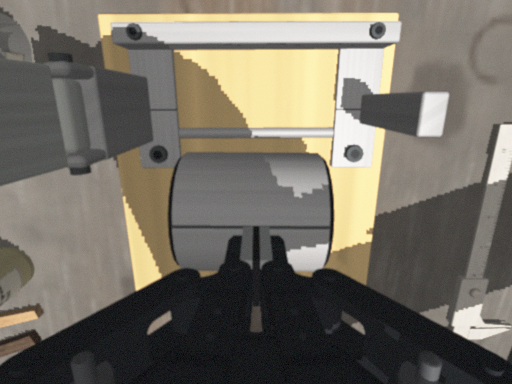

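```bash
cat >> h.py <<'E'
B=.0128
def tubex(w,row,col):
    o,d=ray(w,row,col); dx=d[:2]@XN; dz=d[2]; n=np.hypot(dx,dz); dx/=n;dz/=n
    ox=(o[:2]-N)@XN; zc=B+.038
    x=ox+dx*(zc-o[2])/dz
    return (x-.038/abs(dz))*1000   # front edge
def nestpt(w,row,col,z):
    d=at_z(w,row,col,z)[:2]-N; return np.round([d@XN*1000,d@YN*1000],1)
E
python3 - <<'E'
from h import *
w=eyes.read_camera('wrist')
for c in (200,240,280,310):
    v=w['pixels'][135:170,c].astype(int).sum(1); g=np.abs(np.diff(v)); r=135+np.argmax(g)+.5; print(c,r,tubex(w,r,c))
print('lip',nestpt(w,132,250,B+.003))
st()
E
```

```text
200 151.5 -63.74512943290681
240 151.5 -63.757046269312916
280 135.5 -53.681061690597694
310 152.5 -64.41378352710738
lip [-17.   6.]
t 6.28 pos [ 0.4902 -0.0232  0.262 ] nest [-0.0667  0.002 ] F [-1.8  -0.83  5.81] q [ 7.264e-01 -6.873e-01  4.000e-04 -1.000e-04] w -0.0003
```

Request:
{"op": "drive_tool", "data": {
  "plan": [
    [[0,0,0],[0.2,0,0],0],
    [[0,0,0],[0.5,0,0],0],
    [[0,0,0],[0.8,0,0],0],
    [[0,0,0],[1.1,0,0],0],
    [[0,0,0],[1.4,0,0],0],
    [[0,0,0],[1.7,0,0],0],
    [[0,0,0],[2.0,0,0],0],
    [[0,0,0],[2.3,0,0],0],
    [[0,0,0],[2.5,0,0],0],
    [[0,0,0],[2.5,0,0],0]
  ]
}}

```text
time_s: 7.12
eef_pos: [0.4915, -0.0484, 0.2619]
tcp_rot: [0.726, -0.687, 0.0, 0.0]
ft_force: [-2.4, -0.1, 5.2]
gripper_width: -0.0003
```

Run:
```python
from h import *
w=eyes.read_camera('wrist');save(w,'wrist4.png')
for c in (200,240,290,310):
    v=w['pixels'][155:190,c].astype(int).sum(1); g=np.abs(np.diff(v)); r=155+np.argmax(g)+.5; print(c,r,tubex(w,r,c))
st()
```

```text
200 160.5 -44.385263527177514
240 164.5 -47.04908943834936
290 171.5 -51.76824232577465
310 171.5 -51.77485839657401
t 7.17 pos [ 0.4915 -0.0483  0.2619] nest [-0.0416  0.0019] F [-2.69 -0.25  5.31] q [ 7.264e-01 -6.873e-01  3.000e-04  1.000e-04] w 0.0002
```

View pics/wrist4.png

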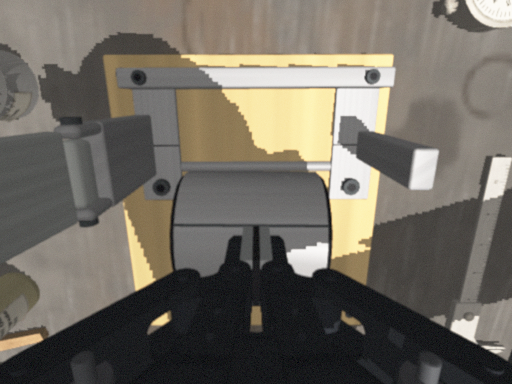

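Request:
{"op": "drive_tool", "data": {
  "plan": [
    [[0,0,0],[0,0,-0.5],0],
    [[0,0,0],[-1,0,-0.6],0],
    [[0,0,0],[-2,0,-0.6],0],
    [[0,0,0],[-2,0,-0.4],0],
    [[0,0,0],[-2,0,-0.2],0],
    [[0,0,0],[-2,0,-0.1],0],
    [[0,0,0],[-2,0,-0.05],0],
    [[0,0,0],[-2,0,0],0],
    [[0,0,0],[-2,0,0],0],
    [[0,0,0],[-2,0,0],0]
  ]
}}

```text
time_s: 8.0
eef_pos: [0.4904, -0.0283, 0.2618]
tcp_rot: [0.726, -0.687, 0.0, 0.0]
ft_force: [-2.7, 0.2, 5.8]
gripper_width: 0.0001
```

Request:
{"op": "drive_tool", "data": {
  "plan": [
    [[0,0,0],[0.2,0,0],0],
    [[0,0,0],[0.5,0,0],0],
    [[0,0,0],[0.8,0,0],0],
    [[0,0,0],[1.1,0,0],0],
    [[0,0,0],[1.4,0,0],0],
    [[0,0,0],[1.7,0,0],0],
    [[0,0,0],[2.0,0,0],0],
    [[0,0,0],[2.3,0,0],0],
    [[0,0,0],[2.6,0,0],0],
    [[0,0,0],[2.9,0,0],0],
    [[0,0,0],[3.2,0,0],0],
    [[0,0,0],[3.5,0,0],0],
    [[0,0,0],[3.7,0,0],0],
    [[0,0,0],[3.7,0,0],0]
  ]
}}

```text
time_s: 9.17
eef_pos: [0.4925, -0.0653, 0.2621]
tcp_rot: [0.726, -0.687, 0.0, -0.0]
ft_force: [-3.6, 3.1, 6.4]
gripper_width: 0.0002
```

Run:
```python
from h import *
w=eyes.read_camera('wrist');save(w,'wrist5.png')
for c in (200,240,290,310):
    v=w['pixels'][155:200,c].astype(int).sum(1); g=np.abs(np.diff(v)); o=np.argsort(-g)[:3]; print(c,[(155+r+.5,round(tubex(w,155+r+.5,c),1)) for r in o])
st()
```

```text
200 [(np.float64(189.5), np.float64(-47.5)), (np.float64(191.5), np.float64(-48.9)), (np.float64(192.5), np.float64(-49.7))]
240 [(np.float64(189.5), np.float64(-47.5)), (np.float64(191.5), np.float64(-49.0)), (np.float64(192.5), np.float64(-49.7))]
290 [(np.float64(191.5), np.float64(-49.0)), (np.float64(192.5), np.float64(-49.7)), (np.float64(189.5), np.float64(-47.6))]
310 [(np.float64(169.5), np.float64(-33.7)), (np.float64(168.5), np.float64(-33.0)), (np.float64(189.5), np.float64(-47.6))]
t 9.22 pos [ 0.4925 -0.0652  0.262 ] nest [-0.0247  0.0019] F [-4.64  2.3   7.44] q [ 7.263e-01 -6.874e-01  1.000e-04 -2.000e-04] w 0.0003
```

View pics/wrist5.png

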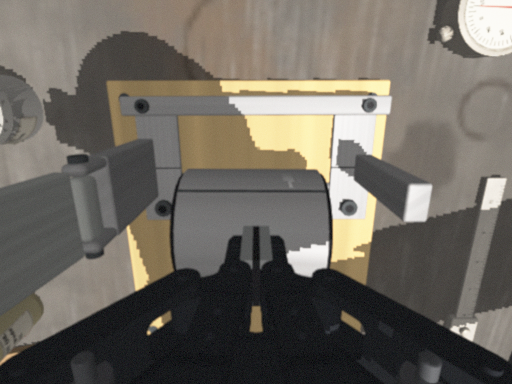

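Request:
{"op": "drive_tool", "data": {
  "plan": [
    [[0,0,0],[0,0,-0.5],0],
    [[0,0,0],[-1,0,-0.6],0],
    [[0,0,0],[-1.9,0,-0.6],0],
    [[0,0,0],[-1.9,0,-0.4],0],
    [[0,0,0],[-1.9,0,-0.2],0],
    [[0,0,0],[-1.9,0,-0.1],0],
    [[0,0,0],[-1.9,0,-0.05],0],
    [[0,0,0],[-1.9,0,0],0],
    [[0,0,0],[-1.9,0,0.02],0],
    [[0,0,0],[-1.9,0,0.03],0],
    [[0,0,0],[-1.9,0,0.03],0]
  ]
}}

```text
time_s: 10.13
eef_pos: [0.4914, -0.0464, 0.262]
tcp_rot: [0.726, -0.687, 0.0, 0.0]
ft_force: [-3.6, -0.7, 7.1]
gripper_width: -0.0
```

Run:
```python
from h import *
w=eyes.read_camera('wrist');save(w,'wrist6.png')
for c in (200,240,290,310):
    v=w['pixels'][135:175,c].astype(int).sum(1); g=np.abs(np.diff(v)); o=np.argsort(-g)[:4]; print(c,[(float(135+r+.5),float(round(tubex(w,135+r+.5,c),1))) for r in o])
st()
```

```text
200 [(148.5, -38.6), (147.5, -38.0), (149.5, -39.2), (141.5, -34.2)]
240 [(148.5, -38.6), (147.5, -38.0), (149.5, -39.2), (173.5, -55.1)]
290 [(148.5, -38.6), (149.5, -39.3), (147.5, -38.0), (159.5, -45.7)]
310 [(149.5, -39.3), (148.5, -38.6), (150.5, -39.9), (156.5, -43.8)]
t 10.18 pos [ 0.4914 -0.0464  0.262 ] nest [-0.0435  0.0019] F [-2.97  0.08  6.89] q [ 7.263e-01 -6.873e-01  5.000e-04  2.000e-04] w -0.0
```

View pics/wrist6.png

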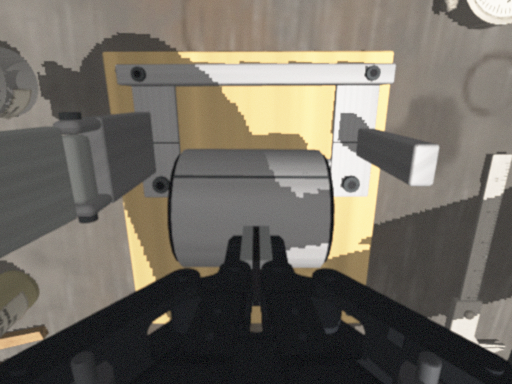

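Request:
{"op": "drive_tool", "data": {
  "plan": [
    [[0,0,0],[0,0,-0.3],0],
    [[0,0,0],[-0.7,0,-0.4],0],
    [[0,0,0],[-0.7,0,-0.3],0],
    [[0,0,0],[-0.7,0,-0.15],0],
    [[0,0,0],[-0.7,0,-0.08],0],
    [[0,0,0],[-0.7,0,-0.04],0],
    [[0,0,0],[-0.7,0,0],0],
    [[0,0,0],[-0.7,0,0.01],0],
    [[0,0,0],[-0.7,0,0.01],0]
  ]
}}

```text
time_s: 10.93
eef_pos: [0.4911, -0.0391, 0.2615]
tcp_rot: [0.726, -0.687, 0.0, -0.0]
ft_force: [-2.3, 0.2, 4.8]
gripper_width: 0.0002
```

Request:
{"op": "drive_tool", "data": {
  "plan": [
    [[0,0,0],[0.2,0,0],0],
    [[0,0,0],[0.4,0,0],0],
    [[0,0,0],[0.6,0,0],0],
    [[0,0,0],[0.8,0,0],0],
    [[0,0,0],[1.0,0,0],0],
    [[0,0,0],[1.2,0,0],0],
    [[0,0,0],[1.2,0,0],0]
  ]
}}

```text
time_s: 11.52
eef_pos: [0.4917, -0.0512, 0.2622]
tcp_rot: [0.726, -0.687, 0.0, -0.0]
ft_force: [-5.6, 3.0, 9.2]
gripper_width: -0.0003
```

Run:
```python
from h import *
w=eyes.read_camera('wrist');save(w,'wrist7.png')
for c in (200,240,290):
    v=w['pixels'][140:180,c].astype(int).sum(1); g=np.abs(np.diff(v)); o=np.argsort(-g)[:5]; print(c,[(float(140+r+.5),float(round(tubex(w,140+r+.5,c),1))) for r in o])
st()
```

```text
200 [(163.5, -43.8), (165.5, -45.1), (166.5, -45.8), (145.5, -32.1), (146.5, -32.7)]
240 [(163.5, -43.8), (165.5, -45.1), (166.5, -45.8), (146.5, -32.7), (162.5, -43.1)]
290 [(165.5, -45.1), (163.5, -43.8), (166.5, -45.8), (146.5, -32.7), (162.5, -43.1)]
t 11.57 pos [ 0.4917 -0.0511  0.2622] nest [-0.0389  0.0019] F [-5.01  2.29  8.53] q [ 7.264e-01 -6.872e-01  2.000e-04 -2.000e-04] w 0.0001
```

Request:
{"op": "drive_tool", "data": {
  "plan": [
    [[0,0,0],[0.1,0,-0.01],0],
    [[0,0,0],[0.2,0,-0.025],0],
    [[0,0,0],[0.3,0,-0.045],0],
    [[0,0,0],[0.4,0,-0.06],0],
    [[0,0,0],[0.5,0,-0.08],0],
    [[0,0,0],[0.6,0,-0.095],0]
  ]
}}

```text
time_s: 12.07
eef_pos: [0.492, -0.057, 0.2632]
tcp_rot: [0.727, -0.687, 0.0, -0.0]
ft_force: [-5.1, 3.0, 10.1]
gripper_width: -0.0003
```

Request:
{"op": "drive_tool", "data": {
  "plan": [
    [[0,0,0],[0.1,0,-0.02],0],
    [[0,0,0],[0.2,0,-0.035],0],
    [[0,0,0],[0.3,0,-0.05],0],
    [[0,0,0],[0.4,0,-0.065],0],
    [[0,0,0],[0.5,0,-0.08],0],
    [[0,0,0],[0.6,0,-0.095],0],
    [[0,0,0],[0.7,0,-0.11],0],
    [[0,0,0],[0.8,0,-0.12],0]
  ]
}}

```text
time_s: 12.73
eef_pos: [0.4924, -0.0651, 0.2642]
tcp_rot: [0.727, -0.687, 0.0, 0.0]
ft_force: [-3.9, 1.1, 8.9]
gripper_width: -0.0001
```

Request:
{"op": "drive_tool", "data": {
  "plan": [
    [[0,0,0],[0.1,0,-0.01],0],
    [[0,0,0],[0.2,0,-0.02],0],
    [[0,0,0],[0.3,0,-0.03],0],
    [[0,0,0],[0.4,0,-0.04],0],
    [[0,0,0],[0.5,0,-0.045],0],
    [[0,0,0],[0.6,0,-0.05],0],
    [[0,0,0],[0.7,0,-0.055],0],
    [[0,0,0],[0.8,0,-0.06],0]
  ]
}}

```text
time_s: 13.4
eef_pos: [0.4929, -0.0732, 0.2648]
tcp_rot: [0.726, -0.687, 0.0, 0.0]
ft_force: [-3.7, 0.7, 8.7]
gripper_width: 0.0
```

Run:
```python
from h import *
w=eyes.read_camera('wrist');save(w,'wrist8.png')
st()
for r in range(140,200,4): print(r,round(tubex(w,r,240),1))
```

```text
t 13.45 pos [ 0.4929 -0.0733  0.2648] nest [-0.0166  0.0019] F [-4.06  0.52  8.31] q [ 7.265e-01 -6.872e-01  5.000e-04  1.000e-04] w 0.0001
140 -6.8
144 -9.3
148 -11.9
152 -14.5
156 -17.1
160 -19.8
164 -22.5
168 -25.2
172 -27.9
176 -30.7
180 -33.5
184 -36.3
188 -39.2
192 -42.1
196 -45.0
```

View pics/wrist8.png

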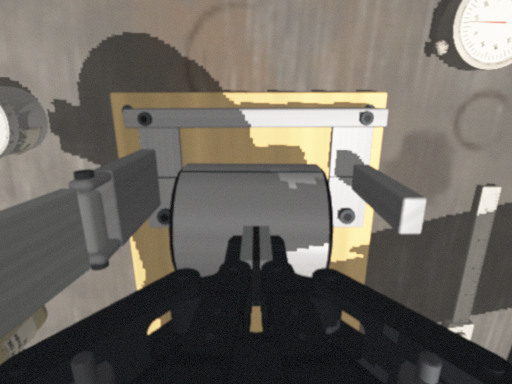

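Request:
{"op": "drive_tool", "data": {
  "plan": [
    [[0,0,0],[0.15,0,-0.005],0],
    [[0,0,0],[0.3,0,-0.015],0],
    [[0,0,0],[0.45,0,-0.02],0],
    [[0,0,0],[0.6,0,-0.02],0],
    [[0,0,0],[0.75,0,-0.02],0],
    [[0,0,0],[0.9,0,-0.02],0],
    [[0,0,0],[1.05,0,-0.015],0],
    [[0,0,0],[1.2,0,-0.01],0]
  ]
}}

```text
time_s: 14.12
eef_pos: [0.4936, -0.0854, 0.2647]
tcp_rot: [0.726, -0.687, 0.001, 0.0]
ft_force: [-2.8, -0.3, 6.6]
gripper_width: -0.0002
```

Run:
```python
from h import *
w=eyes.read_camera('wrist');save(w,'wrist9.png')
st()
for r in range(140,200,4): print(r,round(tubex(w,r,240),1))
```

```text
t 14.17 pos [ 0.4936 -0.0856  0.2647] nest [-0.0043  0.0018] F [-2.9  -1.3   5.76] q [ 7.264e-01 -6.873e-01  6.000e-04  3.000e-04] w 0.0
140 5.5
144 2.9
148 0.3
152 -2.3
156 -4.9
160 -7.5
164 -10.2
168 -12.9
172 -15.7
176 -18.4
180 -21.2
184 -24.1
188 -26.9
192 -29.8
196 -32.7
```

View pics/wrist9.png

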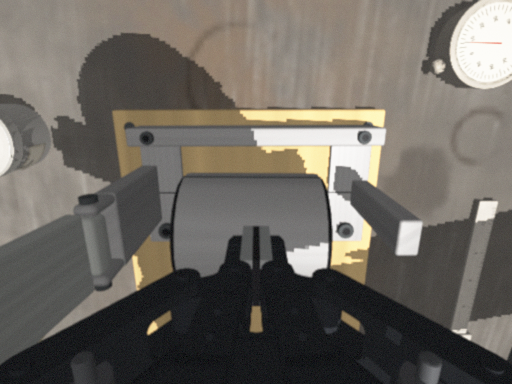

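Request:
{"op": "drive_tool", "data": {
  "plan": [
    [[0,0,0],[0.15,0,0.005],0],
    [[0,0,0],[0.3,0,0.01],0],
    [[0,0,0],[0.45,0,0.02],0],
    [[0,0,0],[0.6,0,0.025],0],
    [[0,0,0],[0.75,0,0.03],0],
    [[0,0,0],[0.9,0,0.03],0]
  ]
}}

```text
time_s: 14.67
eef_pos: [0.4941, -0.0943, 0.2637]
tcp_rot: [0.726, -0.687, 0.0, 0.0]
ft_force: [-1.3, -0.4, 4.4]
gripper_width: 0.0001
```

Run:
```python
from h import *
w=eyes.read_camera('wrist');save(w,'wrist10.png')
st()
for r in range(160,220,4): print(r,round(tubex(w,r,240),1))
```

```text
t 14.72 pos [ 0.4941 -0.0944  0.2636] nest [0.0045 0.0019] F [-2.02 -1.15  5.61] q [ 7.264e-01 -6.873e-01  2.000e-04  2.000e-04] w 0.0001
160 1.5
164 -1.2
168 -3.9
172 -6.6
176 -9.4
180 -12.2
184 -15.0
188 -17.8
192 -20.7
196 -23.6
200 -26.5
204 -29.5
208 -32.5
212 -35.5
216 -38.6
```

View pics/wrist10.png

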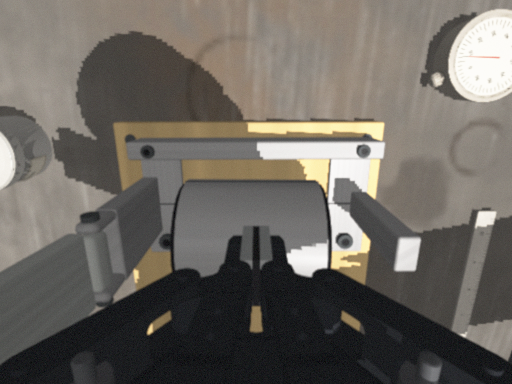

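Request:
{"op": "drive_tool", "data": {
  "plan": [
    [[0,0,0],[0.15,0,0.015],0],
    [[0,0,0],[0.3,0,0.03],0],
    [[0,0,0],[0.45,0,0.04],0],
    [[0,0,0],[0.6,0,-0.4],0],
    [[0,0,0],[0.6,0,-0.8],0],
    [[0,0,0],[0.6,0,-0.8],0]
  ]
}}

```text
time_s: 15.22
eef_pos: [0.4947, -0.0998, 0.272]
tcp_rot: [0.726, -0.687, 0.0, -0.0]
ft_force: [-0.2, 0.0, 0.5]
gripper_width: -0.0002
```

Run:
```python
from h import *
w=eyes.read_camera('wrist');save(w,'wrist11.png')
st()
for r in range(150,220,4): print(r,round(tubex(w,r,240),1))
```

```text
t 15.27 pos [ 0.4946 -0.0998  0.2716] nest [0.0099 0.002 ] F [0.37 0.25 0.67] q [ 7.265e-01 -6.872e-01  1.000e-04 -4.000e-04] w -0.0
150 12.0
154 9.3
158 6.5
162 3.8
166 1.0
170 -1.9
174 -4.7
178 -7.6
182 -10.5
186 -13.5
190 -16.5
194 -19.5
198 -22.5
202 -25.6
206 -28.7
210 -31.9
214 -35.0
218 -38.3
```

View pics/wrist11.png

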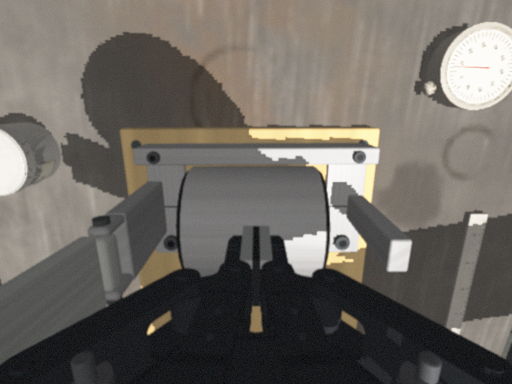

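Run:
```python
from h import *
go((0,.002),.48);go((0,.160),.48); print(manip.state()['joint_positions'].round(2))
```

```text
target [ 0.49399678 -0.08988661  0.48      ] shift cm [-1.000e+00 -1.000e-02 -2.084e+01] turn [-0.0008  0.0004 -0.0012]
target [ 0.65174267 -0.08092915  0.48      ] shift cm [ -1.02 -15.81 -20.82] turn [-0.0008  0.0004 -0.0012]
[ 0.2  -0.19 -0.38 -0.   -1.39 -0.15]
```

Request:
{"op": "drive_tool", "data": {
  "plan": [
    [[0,0,0],[0,0,-4],0],
    [[0,0,0],[-1,0,-8],0],
    [[0,0,0],[-1,0,-12],0],
    [[0,0,0],[-1,0,-16],0],
    [[0,0,0],[-1,0,-20.5],0],
    [[0,0,0],[-1,0,-20.8],0],
    [[0,0,0],[-1,0,-20.8],0],
    [[0,0,0],[-1,0,-20.8],0]
  ]
}}

```text
time_s: 15.93
eef_pos: [0.494, -0.0896, 0.4791]
tcp_rot: [0.727, -0.687, -0.0, -0.0]
ft_force: [0.1, -0.5, -1.2]
gripper_width: -0.0002
```

Run:
```python
from h import *
st()
s=eyes.read_camera('side')
cv2.imwrite('pics/side2.png',cv2.resize(s['pixels'][70:260,160:310,::-1],None,fx=3.1,fy=3.1,interpolation=cv2.INTER_CUBIC))
w=eyes.read_camera('wrist');save(w,'wrist12.png')
for th in (1.7,1.8,1.9):
  for r in (.160,.178):
    y=.080-r*np.cos(th); z=B+.088+r*np.sin(th)
    print(th,r,proj(s,[*(N+y*YN),z]))
d=eyes.outline_of(s,'leaf')[0]; c=np.argwhere(d['pixels'])[:,::-1].astype(np.float32); print(d['conf'],cv2.minAreaRect(c))
d=eyes.outline_of(s,'leaf_end')
print([(x['conf'],x['centre']) for x in d[:2]])
print('hinge',proj(s,[*(N+.08*YN),B+.088]),'nest',proj(s,[*N,B+.038]))
for r in range(180,260,5): print(r,round(tubex(w,r,240),1),end=' ')
```

```text
t 15.93 pos [ 0.494  -0.0896  0.4791] nest [-0.0003  0.0021] F [ 0.09 -0.51 -1.17] q [ 7.266e-01 -6.871e-01 -2.000e-04 -4.000e-04] w -0.0002
1.7 0.16 [130.74265432 266.14230996]
1.7 0.178 [122.24610344 267.37504417]
1.8 0.16 [131.67430107 273.24164828]
1.8 0.178 [123.35570672 275.32349546]
1.9 0.16 [133.32303462 280.05693127]
1.9 0.178 [125.27208906 282.93857546]
0.57 ((262.57598876953125, 162.33200073242188), (10.733125686645508, 78.79903411865234), 10.30484676361084)
[(0.63, [164.2, 262.0])]
hinge [200.44092299 256.03144335] nest [224.17367636 221.74012892]
180 -75.8 185 -83.3 190 -90.8 195 -98.4 200 -106.1 205 -113.9 210 -121.8 215 -129.8 220 -137.9 225 -146.1 230 -154.4 235 -162.8 240 -171.3 245 -179.9 250 -188.6 255 -197.4
```

View pics/side2.png

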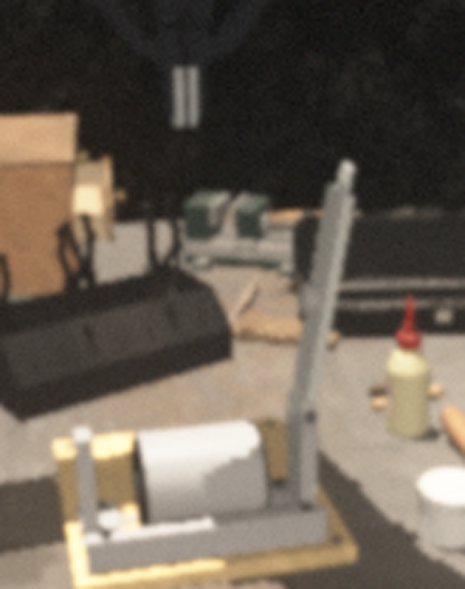

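View pics/wrist12.png

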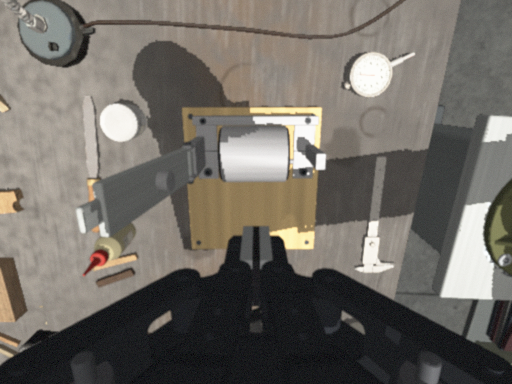

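Request:
{"op": "drive_tool", "data": {
  "plan": [
    [[0,0,0],[0,-4,0],0],
    [[0,0,0],[0,-8,0],0],
    [[0,0,0],[0,-12,0],0],
    [[0,0,0],[0,-15.8,0],0],
    [[0,0,0],[0,-15.8,0],0],
    [[0,0,0],[0,-15.8,2.5],0],
    [[0,0,0],[0,-15.8,5],0],
    [[0,0,0],[0,-15.8,5.5],0],
    [[0,0,0],[0,-15.8,5.5],0],
    [[0,0,0],[0,-15.8,5.5],0]
  ]
}}

```text
time_s: 16.97
eef_pos: [0.6514, -0.0813, 0.4253]
tcp_rot: [0.726, -0.687, 0.0, 0.0]
ft_force: [-0.5, -0.1, 1.0]
gripper_width: -0.0004
```

Run:
```python
from h import *
st(); print(manip.state()['joint_positions'].round(2))
s=eyes.read_camera('side')
cv2.imwrite('pics/side3.png',cv2.resize(s['pixels'][60:260,160:320,::-1],None,fx=3,fy=3,interpolation=cv2.INTER_CUBIC))
w=eyes.read_camera('wrist');save(w,'wrist13.png')
```

```text
t 16.97 pos [ 0.6514 -0.0813  0.4253] nest [0.0004 0.1597] F [-0.45 -0.1   0.98] q [ 7.264e-01 -6.872e-01  4.000e-04  3.000e-04] w -0.0004
[ 0.18  0.19  0.29  0.   -1.67 -0.12]
```

View pics/side3.png

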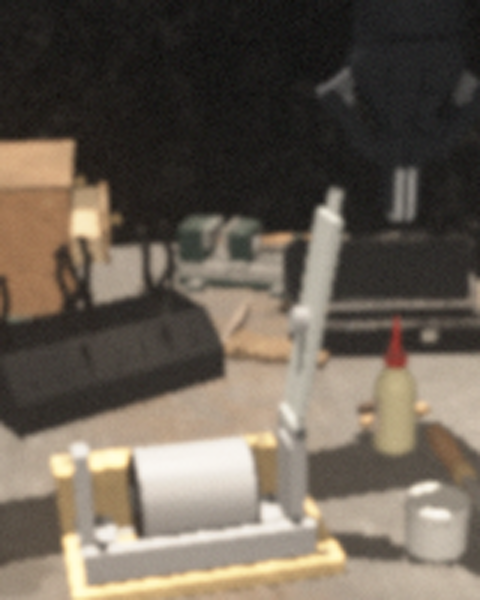

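View pics/wrist13.png

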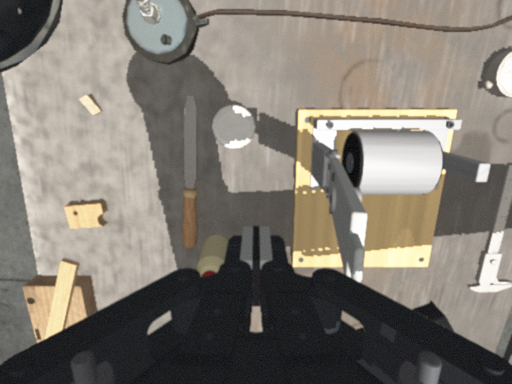

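Request:
{"op": "drive_tool", "data": {
  "plan": [
    [[0,0,0],[0,1,0],0],
    [[0,0,0],[0,2,0],0],
    [[0,0,0],[0,2.4,0],0],
    [[0,0,0],[0,2.8,0],0],
    [[0,0,0],[0,3.2,0],0],
    [[0,0,0],[0,3.6,0],0],
    [[0,0,0],[0,4.0,0],0],
    [[0,0,0],[0,4.4,0],0],
    [[0,0,0],[0,4.8,0],0]
  ]
}}

```text
time_s: 17.82
eef_pos: [0.6035, -0.0838, 0.4246]
tcp_rot: [0.726, -0.687, 0.0, -0.0]
ft_force: [1.6, 0.8, 0.9]
gripper_width: 0.0002
```

Run:
```python
from h import *
st()
s=eyes.read_camera('side')
cv2.imwrite('pics/side4.png',cv2.resize(s['pixels'][60:260,160:320,::-1],None,fx=3,fy=3,interpolation=cv2.INTER_CUBIC))
```

```text
t 17.82 pos [ 0.6035 -0.0838  0.4246] nest [1.000e-04 1.116e-01] F [1.62 0.79 0.93] q [ 7.265e-01 -6.872e-01  2.000e-04 -1.000e-04] w 0.0002
```

View pics/side4.png

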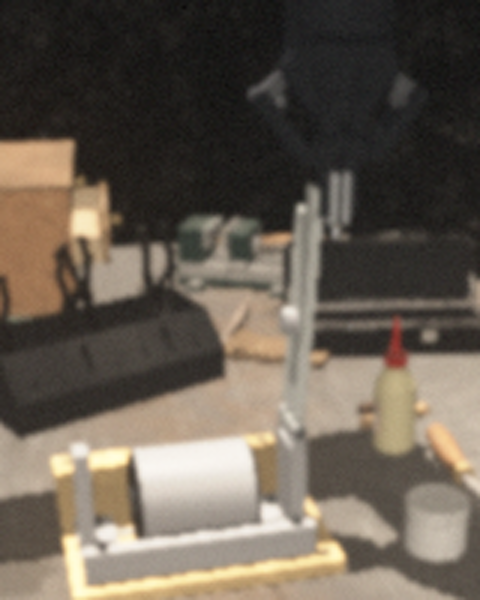

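Request:
{"op": "drive_tool", "data": {
  "plan": [
    [[0,0,0],[0,0.5,0],0],
    [[0,0,0],[0,1.2,0],0],
    [[0,0,0],[0,2.0,0],0],
    [[0,0,0],[0,2.7,0.02],0],
    [[0,0,0],[0,3.3,0.05],0],
    [[0,0,0],[0,3.9,0.09],0],
    [[0,0,0],[0,4.5,0.13],0],
    [[0,0,0],[0,5.25,0.3],0],
    [[0,0,0],[0,6.0,0.48],0],
    [[0,0,0],[0,6.75,0.68],0],
    [[0,0,0],[0,7.45,0.87],0],
    [[0,0,0],[0,8.15,1.17],0],
    [[0,0,0],[0,8.85,1.49],0],
    [[0,0,0],[0,9.5,1.8],0],
    [[0,0,0],[0,10.2,2.15],0]
  ]
}}

```text
time_s: 19.12
eef_pos: [0.5012, -0.0895, 0.4025]
tcp_rot: [0.726, -0.687, 0.0, 0.0]
ft_force: [1.5, 0.2, 0.1]
gripper_width: 0.0001
```

Run:
```python
from h import *
st()
s=eyes.read_camera('side')
cv2.imwrite('pics/side5.png',cv2.resize(s['pixels'][60:260,160:320,::-1],None,fx=3,fy=3,interpolation=cv2.INTER_CUBIC))
```

```text
t 19.12 pos [ 0.5012 -0.0895  0.4025] nest [0.0001 0.0092] F [1.46 0.17 0.06] q [ 7.265e-01 -6.872e-01  1.000e-04  0.000e+00] w 0.0001
```

View pics/side5.png

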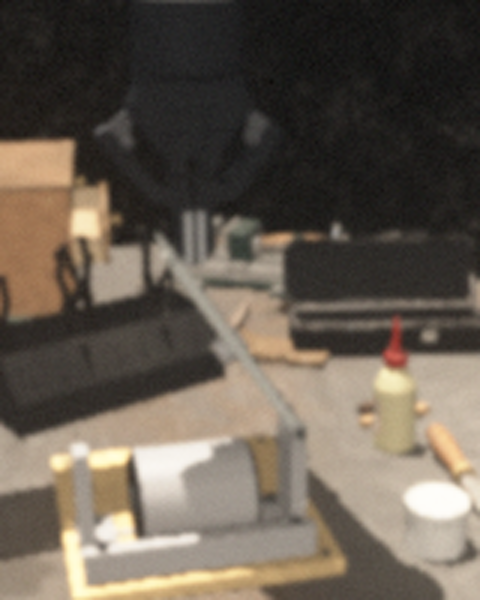

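Request:
{"op": "drive_tool", "data": {
  "plan": [
    [[0,0,0],[0,0.5,0.35],0],
    [[0,0,0],[0,1.1,0.8],0],
    [[0,0,0],[0,1.75,1.3],0],
    [[0,0,0],[0,2.35,1.76],0],
    [[0,0,0],[0,2.9,2.3],0],
    [[0,0,0],[0,3.4,2.85],0],
    [[0,0,0],[0,3.9,3.43],0],
    [[0,0,0],[0,4.35,4.0],0],
    [[0,0,0],[0,4.8,4.65],0],
    [[0,0,0],[0,5.2,5.3],0],
    [[0,0,0],[0,5.55,5.95],0],
    [[0,0,0],[0,5.87,6.6],0],
    [[0,0,0],[0,6.15,7.3],0],
    [[0,0,0],[0,6.4,8.0],0],
    [[0,0,0],[0,6.65,8.75],0],
    [[0,0,0],[0,6.85,9.5],0],
    [[0,0,0],[0,6.95,10.1],0],
    [[0,0,0],[0,7.0,10.6],0],
    [[0,0,0],[0,7.05,11.0],0]
  ]
}}

```text
time_s: 20.75
eef_pos: [0.4313, -0.0934, 0.2921]
tcp_rot: [0.726, -0.687, -0.0, 0.0]
ft_force: [-1.4, -0.1, 0.8]
gripper_width: 0.0003
```

Run:
```python
from h import *
st()
s=eyes.read_camera('side')
cv2.imwrite('pics/side6.png',cv2.resize(s['pixels'][60:260,160:320,::-1],None,fx=3,fy=3,interpolation=cv2.INTER_CUBIC))
```

```text
t 20.75 pos [ 0.4313 -0.0934  0.2921] nest [-0.0001 -0.0608] F [-1.42 -0.06  0.78] q [ 7.265e-01 -6.872e-01 -3.000e-04  3.000e-04] w 0.0003
```

View pics/side6.png

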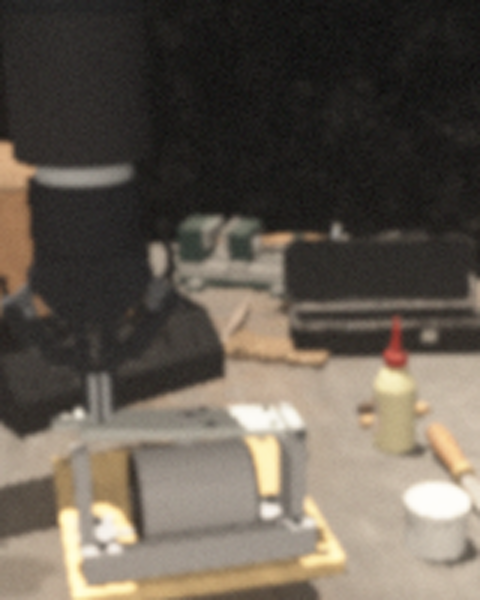

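Request:
{"op": "drive_tool", "data": {
  "plan": [
    [[0,0,0],[0,0.05,0.3],0],
    [[0,0,0],[0,0.1,0.6],0],
    [[0,0,0],[0,0.1,0.9],0],
    [[0,0,0],[0,0.1,1.1],0],
    [[0,0,0],[0,0.1,1.1],0]
  ]
}}

```text
time_s: 21.22
eef_pos: [0.4305, -0.0934, 0.2815]
tcp_rot: [0.726, -0.687, -0.0, 0.0]
ft_force: [0.1, 0.6, 0.8]
gripper_width: 0.0
```

Request:
{"op": "drive_tool", "data": {
  "plan": [
    [[0,0,0],[0,0,0.1],0],
    [[0,0,0],[0,0,0.2],0],
    [[0,0,0],[0,0,0.2],0]
  ]
}}

```text
time_s: 21.47
eef_pos: [0.4305, -0.0934, 0.2799]
tcp_rot: [0.726, -0.687, 0.0, 0.0]
ft_force: [-0.5, -0.5, 1.8]
gripper_width: 0.0001
```

Request:
{"op": "drive_tool", "data": {
  "plan": [
    [[0,0,0],[0,0,0.05],0],
    [[0,0,0],[0,0,0.1],0],
    [[0,0,0],[0,0,0.1],0]
  ]
}}

```text
time_s: 21.72
eef_pos: [0.4305, -0.0934, 0.2789]
tcp_rot: [0.726, -0.687, 0.0, 0.0]
ft_force: [-1.3, 1.0, 2.7]
gripper_width: 0.0001
```

Request:
{"op": "drive_tool", "data": {
  "plan": [
    [[0,0,0],[0,0,0.05],0],
    [[0,0,0],[0,0,0.1],0],
    [[0,0,0],[0,0,0.1],0]
  ]
}}

```text
time_s: 21.97
eef_pos: [0.4305, -0.0935, 0.2781]
tcp_rot: [0.726, -0.687, 0.0, -0.0]
ft_force: [-2.0, -0.1, 3.7]
gripper_width: -0.0002
```

Request:
{"op": "drive_tool", "data": {
  "plan": [
    [[0,0,0],[0,0,0.05],0],
    [[0,0,0],[0,0,0.05],0],
    [[0,0,0],[0,0,0.05],0]
  ]
}}

```text
time_s: 22.22
eef_pos: [0.4305, -0.0935, 0.2781]
tcp_rot: [0.726, -0.687, 0.0, -0.0]
ft_force: [-3.0, 1.4, 7.6]
gripper_width: 0.0002
```

Request:
{"op": "drive_tool", "data": {
  "plan": [
    [[0,0,0],[0,0,0.05],0],
    [[0,0,0],[0,0,0.05],0],
    [[0,0,0],[0,0,0.05],0]
  ]
}}

```text
time_s: 22.47
eef_pos: [0.4305, -0.0935, 0.278]
tcp_rot: [0.727, -0.687, 0.0, -0.0]
ft_force: [-4.7, 3.0, 9.6]
gripper_width: 0.0
```

Request:
{"op": "drive_tool", "data": {
  "plan": [
    [[0,0,0],[0,0,0.03],0],
    [[0,0,0],[0,0,0.03],0],
    [[0,0,0],[0,0,-0.1],0],
    [[0,0,0],[0,0,-1],0],
    [[0,0,0],[0,0,-4],0],
    [[0,0,0],[0,0,-8],0],
    [[0,0,0],[4,4,-12],0],
    [[0,0,0],[8,4,-12],0],
    [[0,0,0],[12,4,-12],0],
    [[0,0,0],[16,4,-12],0],
    [[0,0,0],[16,4,-12],0],
    [[0,0,0],[16,4,-12],0]
  ]
}}

```text
time_s: 23.47
eef_pos: [0.3991, -0.2583, 0.3964]
tcp_rot: [0.725, -0.689, -0.0, 0.001]
ft_force: [-0.0, 0.5, -1.7]
gripper_width: 0.0003
```

Run:
```python
from h import *
st()
s=eyes.read_camera('side')
cv2.imwrite('pics/side7.png',cv2.resize(s['pixels'][140:270,170:320,::-1],None,fx=5,fy=4.6,interpolation=cv2.INTER_CUBIC))
p=eyes.read_camera('top'); cv2.imwrite('pics/top7.png',cv2.resize(p['pixels'][110:300,180:330,::-1],None,fx=3.1,fy=3.1,interpolation=cv2.INTER_CUBIC))
print('leaf_end pred shut',proj(s,[*(N-.098*YN),B+.088]),'at .03',proj(s,[*(N-.098*YN),B+.088+.0053]),'hinge',proj(s,[*(N+.08*YN),B+.088]))
for n in ['oil_bottle','screw_tin','file_flat']: 
    r=eyes.outline_of(p,n); print(n,[(x['conf'],np.round(x['centre'],1)) for x in r[:2]])
```

```text
t 23.47 pos [ 0.3991 -0.2583  0.3964] nest [ 0.1627 -0.1023] F [-0.04  0.52 -1.72] q [ 7.248e-01 -6.889e-01 -4.000e-04  6.000e-04] w 0.0003
leaf_end pred shut [209.01677174 175.82792441] at .03 [206.78462899 175.62260246] hinge [200.44092299 256.03144335]
oil_bottle [(0.78, array([142. , 206.5]))]
screw_tin [(0.83, array([154.5, 283.6]))]
file_flat [(0.74, array([197.7, 275.6])), (0.64, array([128.3, 249.3]))]
```

View pics/side7.png

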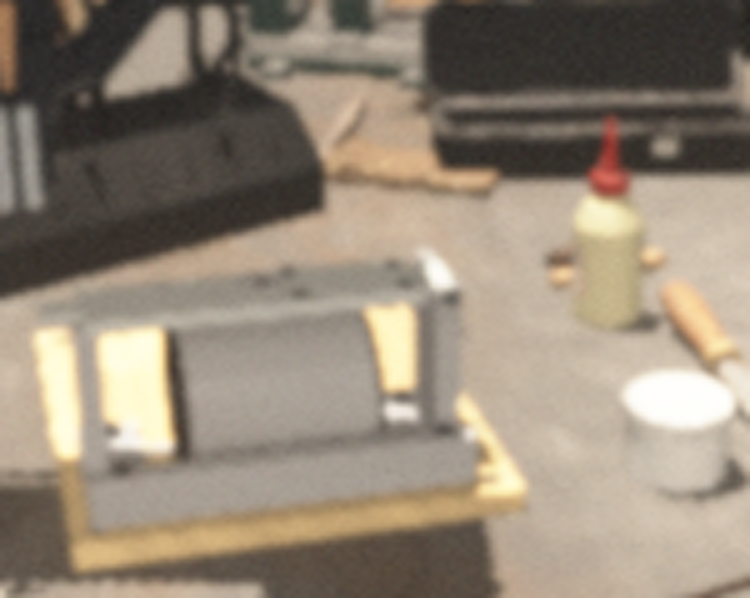

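View pics/top7.png

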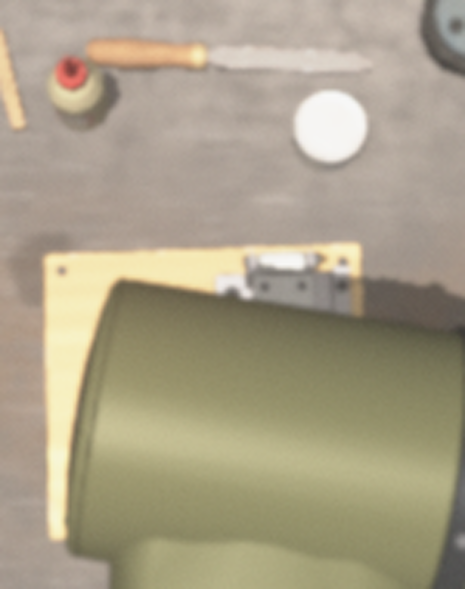

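Run:
```python
from h import *
w=eyes.read_camera('wrist');save(w,'wrist14.png');st()
for n,y in(('end',-.098),('hinge',.08)): print(n,proj(w,[*(N+y*YN),B+.092]))
print('end at .05 rad',proj(w,[*(N-.098*YN),B+.101]))
```

```text
t 23.77 pos [ 0.3996 -0.2546  0.3971] nest [ 0.1591 -0.1016] F [-0.28 -0.56  0.83] q [ 7.270e-01 -6.866e-01  2.000e-04 -1.000e-04] w 0.0004
end [323.72067195 251.95938196]
hinge [323.47187956  86.61433517]
end at .05 rad [329.996301   251.86078804]
```

View pics/wrist14.png

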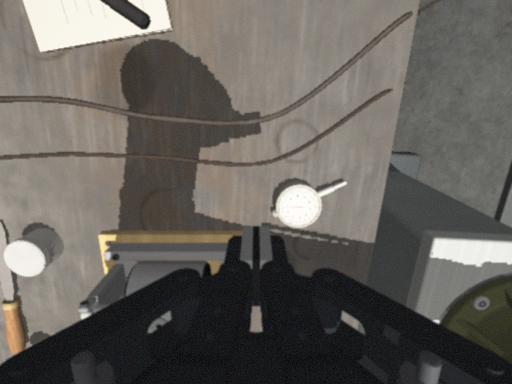

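Request:
{"op": "drive_tool", "data": {
  "plan": [
    [[0,0,0],[0,0,-4],0],
    [[0,0,0],[-4,-3,-8],0],
    [[0,0,0],[-8,-6,-9],0],
    [[0,0,0],[-12,-9,-9],0],
    [[0,0,0],[-16,-9,-9],0],
    [[0,0,0],[-20,-9,-9],0],
    [[0,0,0],[-21,-9,-9],0],
    [[0,0,0],[-21,-9,-9],0],
    [[0,0,0],[-21,-9,-9],0]
  ]
}}

```text
time_s: 24.52
eef_pos: [0.4775, -0.038, 0.4871]
tcp_rot: [0.728, -0.685, 0.0, -0.0]
ft_force: [-0.1, -0.9, 0.3]
gripper_width: -0.0001
```

Run:
```python
from h import *
w=eyes.read_camera('wrist');cv2.imwrite('pics/wrist15.png',cv2.resize(w['pixels'][90:270,130:380,::-1],None,fx=3.1,fy=3.1,interpolation=cv2.INTER_CUBIC));st()
for n,y in(('end',-.098),('hinge',.08)): print(n,proj(w,[*(N+y*YN),B+.092]))
for a in(190,): pass
# tube edges: front x=+38, rear x=-38, ends y=+-45 at seat
for x in(-.038,.038):
  for y in(-.045,.045): print('tube',x,y,proj(w,[*(N+x*XN+y*YN),B+.038]))
```

```text
t 24.57 pos [ 0.4774 -0.0393  0.4872] nest [-0.0514 -0.0117] F [-0.11  0.18  0.4 ] q [ 7.277e-01 -6.859e-01  3.000e-04 -2.000e-04] w -0.0001
end [116.99006052 330.14767807]
hinge [116.08329879 176.92788437]
tube -0.038 -0.045 [142.78995397 279.9311275 ]
tube -0.038 0.045 [142.41693057 214.41013888]
tube 0.038 -0.045 [ 84.31129029 281.63634856]
tube 0.038 0.045 [ 83.88929808 212.41522279]
```

View pics/wrist15.png

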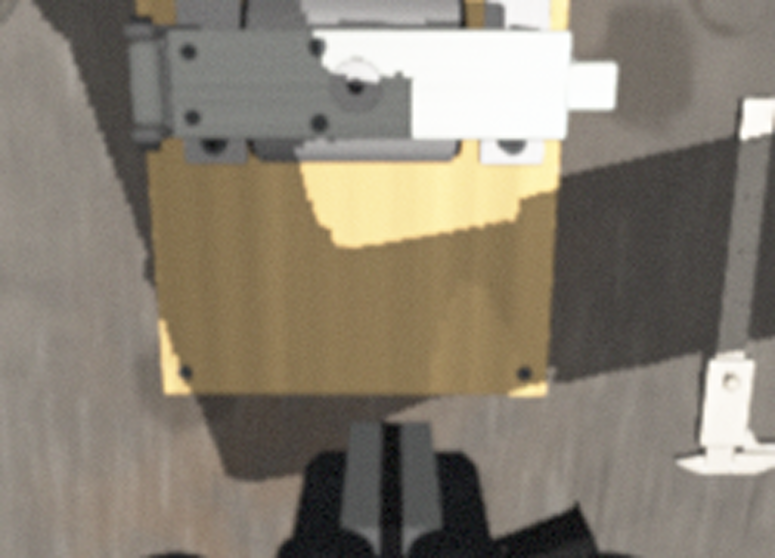

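Run:
```python
from h import *
print(manip.job_done())
```

```text
the job is handed in; nothing more can be done
None
```

I loaded the jig and handed the job in at about 24.6 s of the 69 s allowed. The tube is down in the seat and the leaf is shut over it. No verdict was reported.

**What I did**
- **Tube:** I rolled it with the shut fingers pressing on top, setting the fingers back between strokes. It dropped over the lip into the seat. The highest press I read was about 10 N. After the stroke that first touched the lip it rolled back about 5 mm, so I set back further and repeated that stroke.
- **Leaf:** I swung it down with the fingertips until the reading rose to 9.6 N at the expected shut height. I then pressed 0.3 mm further without taking a reading, lifted clear and moved away.

**What the last checks showed**
- **Tube position:** the last wrist picture puts the tube's ends and rear edge within about 2 mm of the seated position.
- **Leaf:** its end matches the shut position to within about 1 pixel in both the side and wrist pictures.
- **Bystanders:** in the last top picture the tin is where it started, and I saw no sign that the bottle or file moved. The network's tin position had shifted 4 pixels, but the zoomed picture shows it unmoved; the leaf had probably hidden part of it at the start.

**What I could not check**
- **Foot force:** it can't be read, so I am inferring it from the shut leaf.
- **Peak forces:** I only had readings at the end of each move, so peaks in between are not known.

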